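# Fit the tongued deck board in its bay and stock it with accumulators

### The arm

A 6-joint arm with a two-finger parallel gripper is mounted at the origin on the work surface. World frame = base frame: x ahead of the robot, y to its left, z up, the work surface at z = 0. Lengths are in mm, angles in rad, forces in N, time in s.
With the tool pointing down it reaches from about 350 to 875 mm from the base axis. Payload 4.2 kg.
Tool frame: the origin (TCP) lies at the centre of the arm's flange, where the gripper is bolted on; the fingertips stand 182 mm ahead of it and the grasp point (between the pads) lies 164 mm ahead of it; z points along the fingers, x is the direction in which the jaws open and shut, and the axes are right-handed (so a half turn about z gives the same grasp; the last joint's range is limited). The gripper opens to 87 mm and grips with 3 to 60 N. Pads are 19 mm wide; open, the fingers measure 117 mm over their backs; the gripper's body (75 mm by 190 mm) begins 51 mm behind the grasp point.
Start: joints at [1.382, 0.385, 0.008, 0, -1.194, -0.259], TCP at [270.581, 563.37, 404.75] pointing down, gripper open.
Joint ranges: [-3.14, 3.14], [-1.21, 2.06], [-1.07, 1.41], [-3.16, 2.05], [-2.99, -0.16], [-3.1, 3.1]. Speed limits (rad/s): [2.79, 2.79, 3.14, 3.14, 3.14, 3.14].

### API

Orientations are given as a unit quaternion [x, y, z, w].
In Python, from rig import manip gives the robot as it stands. Calls block until the motion is done:
- manip.move_to(position, orientation): joint-space move of the TCP to a pose.
- manip.servo_line(position, rotation=None, speed=150, until_force=None): straight line of the TCP; rotation=None keeps the orientation; speed is the mean speed in mm/s. With until_force (N) it stops when the force on the tool has changed by that much, and returns True; else False.
- manip.set_joints(angles): joint-space move.
- manip.set_gripper(opening, f_grip=None): finger opening in mm; f_grip is the grip in N (None keeps the last); returns when the fingers have stopped.
- manip.hold(seconds).
- manip.inverse_kinematics(position, orientation): joint angles nearest the present ones, or None.
- manip.get_state(): the state.
- manip.camera(name): name is "side" or "top"; returns a dict with "frame" (400x640x3 uint8, red, green, blue), "fovy" (degrees; the focal length in pixels is half the picture's height over the tangent of half this angle, whatever the lens; pixels are square), "cx", "cy" (the principal point, pixels), "dist_coeffs" ([k1, k2, p1, p2, k3] as OpenCV has them; the pictures are not rectified), "view" (4x4, takes a point from world to camera coordinates). Camera axes: x right, y down, z forward; pixel columns grow to the right and rows downward; lengths in mm; the calibration is good to about 2 mm. A picture is of the moment at which its call begins. There is no depth.
A pose or a line that the arm cannot do raises manip.Unreachable and nothing moves.
- manip.finish_job(): hands the job in, once; it reports no verdict.
Trained networks look in a picture, given as the dict that the camera call returned (one of the last four; its "shot" number tells which), for a name from the list of things; names that differ only in an ending like _2 or _b are one class to them, and where a whole thing is asked for, a point or a joint stands for the part that bears it (a point fixed in the world has none). Each returns a list of dicts, best first, with "conf" (0 to 1); they miss things now and then, are a little off and sometimes report something else, mostly with a low value. They report only what shows in the picture. A call takes as long as a camera call.
- manip.masks_of(picture, label): "pixels" (400x640 bool, what is visible of it) and "at" ([column, row] in pixels, amid what is visible of it).
- manip.spot_point(picture, label): "at" ([column, row] in pixels: a listed point, or the origin of a listed thing).
The state is a dict: "time_s": time; "joints": joint angles; "dq": joint speeds; "joint_torque": joint torques, N m; "tcp_pos": TCP position; "eef_rot": TCP orientation; "contact_force": force on the tool from outside, world axes, zero at the start; "moment": the same for the moment, N m; "gripper_width": finger opening in mm.
Only numpy, scipy, OpenCV 4.12 (cv2) and the standard library are available. Lean on these libraries where they do the work, as an engineer would, in place of code of your own. Each camera call takes 0.05 s, during which the arm holds its last target. There are 200 camera calls.

### The job

First clear the two cartons out of the grey deck bay into the blue tray, side by side on its floor. Then angle the plywood board's tongue into the groove under the yellow lip, with the far edge raised, and lower the board flat inside the upstand so that the joint locks. Finally stand every round-bottomed blue accumulator on the bench upright in a ring cup of the fitted board, one to a cup, without shifting the steel bearing ring, the aluminium flange or the dark coupling ring that lie around the bay.

Things in the scene. Friction and masses are not known exactly. Their poses are not given: they have to be found in the camera images.
- bay: Fixed deck bay on the bench, grey steel, 195 (x) by 200 (y) mm, 43 mm high. Origin: centre of its underside. x points from the groove rail (yellow lip, near the robot) to the far upstand; z up. Base plate 4 mm thick; between groove rail and far ledge (x -59.5 to +70 mm) it is open down to the plate; no side walls
- groove (a point): Middle of the groove's mouth, at the lip's front edge: bay x -72.5, y 0, z 30.5 mm; bay's axes. The groove opens to +x, is 15 mm deep (back wall at bay x -87.5) and 13 mm high: floor top at bay z 24 mm (reaching from x -87.5 to -59.5), yellow lip's underside at z 37 and top at z 43 mm
- upstand (a point): Middle of the top inner edge of the far upstand: bay x +87.5, y 0, z 38 mm; bay's axes. In front of it the far ledge, top at bay z 24 mm, x +70 to +87.5 mm
- board: Loose plywood deck board, about 0.45 kg; panel 150 (x) by 192 (y) by 14 mm, four black ring cups (outer diameter 54, inner 44, 14 mm high) and a red handle on top. Origin: on the underside, midway between the tongue's tip (x -85 mm) and the far edge (x +85 mm); panel from x -65 to +85; z up. Home: origin at bay x 0 (+-2.5 mm play), y 0, z 24 mm, x axes alike
- tongue (a point): Middle of the tip of the board's dark tongue: board x -85, y 0, z 3 mm; board's axes. Tongue 20 mm long, 188 wide, 6 thick, flush with the underside. Too long to go in flat between lip and upstand: enter it with the board's far edge raised 5 to 15 degrees, push it nearly to the groove's back wall, then lower the far edge inside the upstand
- handle (a point): Middle of the top of the board's red upright handle rib: board x +10, y 0, z 59 mm; board's axes. Rib 16 (x) by 60 (y) mm, rising from z 14 to 59 mm; pinch it across its 16 mm
- cup1 (a point): Ring cup 1 of the board, at board x 51, y 66: the point on its axis, 4.4 mm above the board's top face, where the lowest point of a seated accumulator comes (9.6 mm below the cup's rim); same axes as the board
- cup2 (a point): Ring cup 2 of the board, at board x -31, y 66: the point on its axis, 4.4 mm above the board's top face, where the lowest point of a seated accumulator comes (9.6 mm below the cup's rim); same axes as the board
- cup3 (a point): Ring cup 3 of the board, at board x 51, y -66: the point on its axis, 4.4 mm above the board's top face, where the lowest point of a seated accumulator comes (9.6 mm below the cup's rim); same axes as the board
- cup4 (a point): Ring cup 4 of the board, at board x -31, y -66: the point on its axis, 4.4 mm above the board's top face, where the lowest point of a seated accumulator comes (9.6 mm below the cup's rim); same axes as the board
- ball1: Loose accumulator 1, 0.45 kg (may be absent): blue steel ball of 60 mm diameter, weighted low so that it rights itself on the level bench (in a cup friction can hold it leaning), with an upright steel neck of 26 mm diameter, yellow at the top, from 60 to 104 mm above the bottom. Origin: lowest point of the ball; z axis up along the neck
- ball2: Loose accumulator 2, 0.45 kg (may be absent): blue steel ball of 60 mm diameter, weighted low so that it rights itself on the level bench (in a cup friction can hold it leaning), with an upright steel neck of 26 mm diameter, yellow at the top, from 60 to 104 mm above the bottom. Origin: lowest point of the ball; z axis up along the neck
- ball3: Loose accumulator 3, 0.45 kg (may be absent): blue steel ball of 60 mm diameter, weighted low so that it rights itself on the level bench (in a cup friction can hold it leaning), with an upright steel neck of 26 mm diameter, yellow at the top, from 60 to 104 mm above the bottom. Origin: lowest point of the ball; z axis up along the neck
- ball4: Loose accumulator 4, 0.45 kg (may be absent): blue steel ball of 60 mm diameter, weighted low so that it rights itself on the level bench (in a cup friction can hold it leaning), with an upright steel neck of 26 mm diameter, yellow at the top, from 60 to 104 mm above the bottom. Origin: lowest point of the ball; z axis up along the neck
- carton1: Loose cardboard carton 1, 75 (x) by 55 (y) by 50 (z) mm, 0.18 kg, standing at the start on the bay's base plate where the board must go. Origin: centre of its underside
- carton2: Loose cardboard carton 2, 75 (x) by 55 (y) by 50 (z) mm, 0.18 kg, standing at the start on the bay's base plate where the board must go. Origin: centre of its underside
- tray: Fixed open blue tray, outside 230 (x) by 125 (y) mm, walls 5 mm thick and 24 mm high, floor about 5 mm thick. Origin: centre of its underside. Room for both cartons side by side along x, with their long sides along the tray's y
- bearing: Bystander to be left alone: steel bearing ring, 84 mm diameter, 22 mm high. Origin: centre of its underside
- coupling: Bystander to be left alone: dark steel coupling ring, 110 mm diameter, 28 mm high. Origin: centre of its underside
- flange: Bystander to be left alone: aluminium stepped flange, 80 mm diameter, 50 mm high. Origin: centre of its underside

How it is judged:
By the outcome, as a careful person would: the job done as asked, in the order asked, and still so for the second after the job is handed in, with the robot touching nothing.
Of ball1, ball2, ball3, ball4 only 3 to 4 are there at a start; the rules pass over those that are not, and their reading is None.
At some moment in a run one of ball1, ball2, ball3, ball4 may be knocked a few centimetres aside while the robot is not near it.
Once in a run the grip may slacken for a moment while it holds something.
It also fails if it takes over 210 s, if anything falls off the work surface, if the arm or the gripper's body presses on something with over 40 N, if the wrist force passes 120 N, or if a joint passes its speed limit or range.

## Working session

There is one attempt and no reset: what is moved stays moved. The work goes in short steps, each a Python script; the robot and the scene stay as the last script left them, time stands still between calls to the robot, and variables do not carry over. Pictures are saved under pics/ and viewed, about 12 in all and at most 16, crops included, and the job is handed in when it is done.

```bash
ls; mkdir -p pics; python3 - <<'E'
from rig import manip
import cv2,numpy as np
s=manip.get_state();print(s)
for n in("top","side"):
    p=manip.camera(n);cv2.imwrite(f"pics/{n}0.png",p["frame"][:,:,::-1])
    print(n,p["fovy"],p["cx"],p["cy"],p["dist_coeffs"]);print(np.round(p["view"],3).tolist())
    for l in["bay","groove","upstand","board","tongue","handle","ball1","carton1","tray","bearing","coupling","flange","cup1","cup2","cup3","cup4"]:
        print(l,[(np.round(d["at"],1).tolist(),round(d["conf"],2)) for d in manip.spot_point(p,l)])
E
```

```text
pics
{'time_s': 0.0, 'joints': array([ 1.38160106e+00,  3.85553061e-01,  6.62128281e-03, -5.24818980e-04,
       -1.19399167e+00, -2.58599919e-01]), 'dq': array([-7.40387957e-05,  1.24882037e-03, -6.07153823e-04,  1.05350265e-03,
        1.34844689e-03, -2.98969672e-03]), 'joint_torque': array([-4.23737504e-05, -3.90672719e+01,  1.87409037e+01,  4.21993196e+00,
        1.11292457e-02, -1.95305793e-04]), 'tcp_pos': array([270.4870947 , 563.20494847, 403.65566896]), 'eef_rot': array([-5.32374697e-01,  8.46508117e-01, -6.11317873e-04, -9.03847718e-04]), 'contact_force': array([ 0.37049662,  0.18989668, -0.36650385]), 'moment': array([ 0.02845321, -0.02849125,  0.0058807 ]), 'gripper_width': 87.32396834936549}
top 51.72804947358145 326.17564767966786 199.12419258578146 [0.01803195 0.         0.         0.         0.        ]
[[-0.024, -1.0, -0.008, 40.871], [-0.993, 0.025, -0.111, 537.871], [0.112, 0.005, -0.994, 1019.28], [0.0, 0.0, 0.0, 1.0]]
bay [([314.4, 200.6], 0.93)]
groove [([317.7, 225.5], 0.75)]
upstand [([309.7, 166.4], 0.96)]
board [([201.1, 250.2], 0.96)]
tongue [([205.4, 281
[... 1213 characters left out ...]
handle [([223.2, 152.4], 0.89)]
ball1 [([358.4, 284.6], 0.84), ([338.9, 310.7], 0.83), ([315.0, 349.5], 0.63)]
carton1 [([318.7, 225.3], 0.84), ([293.9, 204.3], 0.78)]
tray [([408.3, 388.7], 0.94)]
bearing [([307.0, 165.4], 0.79)]
coupling [([401.9, 213.3], 0.56)]
flange [([415.6, 247.2], 0.79)]
cup1 [([219.1, 183.0], 0.94), ([245.2, 168.1], 0.85), ([223.6, 150.3], 0.8), ([201.3, 158.8], 0.66)]
cup2 [([219.1, 183.0], 0.94), ([245.2, 168.1], 0.85), ([223.6, 150.3], 0.8), ([201.3, 158.8], 0.66)]
cup3 [([219.1, 183.0], 0.94), ([245.2, 168.1], 0.85), ([223.6, 150.3], 0.8), ([201.3, 158.8], 0.66)]
cup4 [([219.1, 183.0], 0.94), ([245.2, 168.1], 0.85), ([223.6, 150.3], 0.8), ([201.3, 158.8], 0.66)]
```

```bash
python3 - <<'E'
import cv2
a=cv2.imread("pics/top0.png");cv2.imwrite("pics/top0b.png",cv2.resize(a[60:360,130:580],None,fx=1.77,fy=1.77,interpolation=cv2.INTER_CUBIC))
E
```

```text
(no output)
```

View pics/top0b.png

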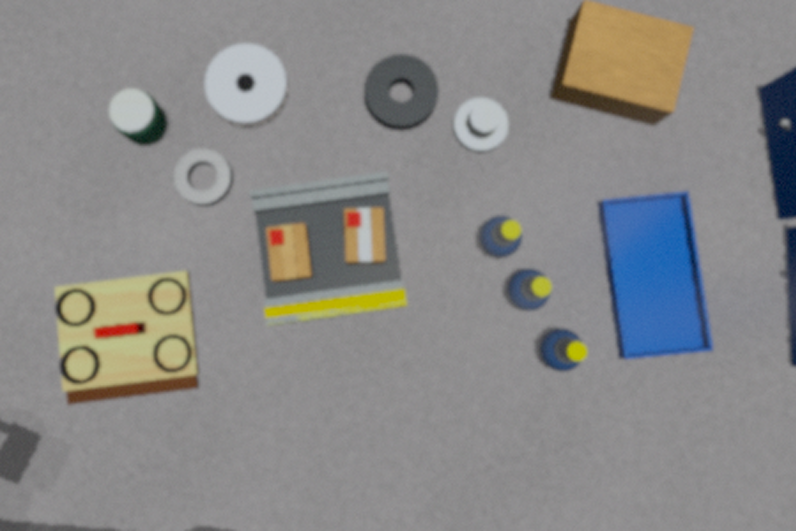

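View pics/side0.png

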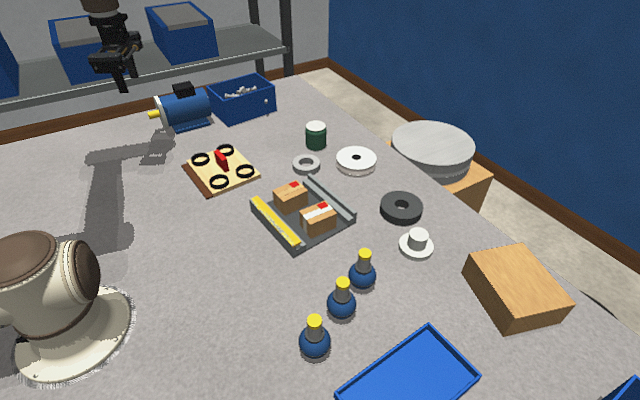

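Three accumulators, in a row to the right of the bay. The board is at the upper-left crop (125,335), the tray at (655,275), and the bay is tilted a few degrees. I'll fit the known shapes to the masks in both cameras.

```bash
cat > h.py <<'E'
from rig import manip
import cv2,numpy as np
from scipy.optimize import minimize
from scipy.spatial.transform import Rotation as R
def K(p):
    f=200/np.tan(np.radians(p["fovy"])/2);return np.array([[f,0,p["cx"]],[0,f,p["cy"]],[0,0,1.]])
def proj(p,P):
    v=np.array(p["view"]);return cv2.projectPoints(np.asarray(P,float).reshape(-1,3),cv2.Rodrigues(v[:3,:3])[0],v[:3,3],K(p),np.array(p["dist_coeffs"]))[0].reshape(-1,2)
def ray(p,at,z):
    v=np.array(p["view"]);u=cv2.undistortPoints(np.array([[at]],float),K(p),np.array(p["dist_coeffs"]))[0,0]
    c=-v[:3,:3].T@v[:3,3];d=v[:3,:3].T@np.array([u[0],u[1],1]);return c+d*(z-c[2])/d[2]
def box(x0,x1,y0,y1,z0,z1): return np.array([[x,y,z] for x in(x0,x1) for y in(y0,y1) for z in(z0,z1)],float)
def cyl(r,z0,z1,x=0,y=0): 
    t=np.linspace(0,2*np.pi,24,False);return np.array([[x+r*np.cos(a),y+r*np.sin(a),z] for a in t for z in(z0,z1)])
ball=[np.vstack([cyl(30*np.sin(a),30-30*np.cos(a),30-30*np.cos(a)) for a in np.linspace(.05,3.09,12)]),cyl(13,50,104)]
M={"bay":[box(-97.5,97.5,-100,100,0,4),box(-97.5,-72.5,-100,100,0,43),box(-97.5,-59.5,-100,100,0,24),box(70,97.5,-100,100,0,24),box(87.5,97.5,-100,100,0,38)],
"carton1":[box(-37.5,37.5,-27.5,27.5,0,50)],"ball1":ball,"tray":[box(-115,115,-62.5,62.5,0,24)],
"board":[box(-65,85,-96,96,0,14),box(-85,-65,-94,94,0,6),box(2,18,-30,30,14,59)]+[cyl(27,14,28,x,y) for x in(51,-31) for y in(66,-66)],
"bearing":[cyl(42,0,22)],"coupling":[cyl(55,0,28)],"flange":[cyl(40,0,15)]}
S=4
def render(p,parts,T):
    im=np.zeros((400*S,640*S),np.uint8)
    for q in parts:
        h=cv2.convexHull(proj(p,q@T[0].T+T[1]).astype(np.float32))
        cv2.fillConvexPoly(im,np.round((h+.5)*S*16-8).astype(np.int32),255,shift=4)
    return cv2.resize(im,(640,400),interpolation=cv2.INTER_AREA)/255.
def fit(views,label,x0,z=0,yaw=True,solve=True):
    """views: list of (pic,mask,ignore)"""
    def c(v):
        T=(R.from_euler("z",v[2]/40 if yaw else 0).as_matrix(),np.array([v[0],v[1],z])); s=0
        for p,m,ig in views:
            r=render(p,M[label],T);w=~ig
            s+=np.abs(r-m)[w].sum()/m.sum()
        return s
    v0=np.array([x0[0],x0[1],x0[2]*40 if yaw else 0.]);n=3 if yaw else 2
    sim=np.vstack([v0[:n]]+[v0[:n]+8*np.eye(n)[i] for i in range(n)])
    r=minimize(c,v0[:n],method="Nelder-Mead",options=dict(initial_simplex=sim,xatol=.1,fatol=1e-4,maxfev=160))
    v=r.x.copy()
    if yaw:v[2]/=40
    return v,r.fun/len(views)
def best(p,l,world,z,tol=45):
    """mask of label nearest a world point"""
    q=proj(p,[[world[0],world[1],z]])[0];ms=[m for m in manip.masks_of(p,l) if m["conf"]>.3]
    ms=[m for m in ms if np.hypot(*(np.array(m["at"])-q))<tol]
    return min(ms,key=lambda m:np.hypot(*(np.array(m["at"])-q)))["pixels"] if ms else None
N0=np.zeros((400,640),bool)
def down(yaw): # jaw axis (tool x) along world yaw, z down
    return (R.from_euler("z",yaw)*R.from_euler("x",np.pi)).as_quat()
E
cat > e.py <<'E'
from h import *
pt,ps=manip.camera("top"),manip.camera("side")
sp=lambda l,z:[ray(pt,d["at"],z)[:2] for d in manip.spot_point(pt,l) if d["conf"]>.5]
g,u=sp("groove",30.5)[0],sp("upstand",38)[0];d=u-g;yb=np.arctan2(d[1],d[0])
cs=sp("carton1",4);cm=[[best(p,"carton1",c,25) for p in(pt,ps)] for c in cs]
ig=[cv2.dilate(np.any([m[i] for m in cm if m[i] is not None],0).astype(np.uint8),np.ones((3,3)))>0 for i in(0,1)]
bm=[best(p,"bay",(g+u)/2,20) for p in(pt,ps)]
print("bay",(g+u)/2,yb)
def two(l,c,yaw,z=0,ms=None,zc=20,igs=(N0,N0),y=True):
    ms=ms or [best(p,l,c,zc) for p in(pt,ps)]
    V=[(p,m,i) for p,m,i in zip((pt,ps),ms,igs) if m is not None]
    out=[fit([v],l,[*c,yaw],z,y) for v in V]
    if len(V)==2: out.append(fit(V,l,[*c,yaw],z,y))
    print(l,*[(np.round(v,3).tolist(),round(f,3)) for v,f in out],flush=True)
two("bay",(g+u)/2-[0,0],yb,0,bm,igs=ig)
for c,m in zip(cs,cm): two("carton1",c,yb+1.57 if False else yb,4,m)
b,t=sp("board",0)[0],sp("tongue",3)[0];d=b-t
two("board",b,np.arctan2(d[1],d[0]))
two("tray",sp("tray",0)[0],yb)
for c in sp("ball1",0): two("ball1",c,0,zc=45,y=False)
for l in("bearing","coupling","flange"):two(l,sp(l,0)[0],0,y=False)
E
time python3 e.py
```

```text
bay [546.79948394  61.8463317 ] 0.08491194519964411
bay ([537.473, 56.351, 0.113], np.float64(0.022)) ([537.057, 54.002, 0.113], np.float64(0.029)) ([537.071, 55.41, 0.109], np.float64(0.03))
carton1 ([531.022, 110.428, 0.086], np.float64(0.067)) ([531.803, 108.188, 0.091], np.float64(0.053)) ([531.829, 110.031, 0.082], np.float64(0.069))
carton1 ([553.161, 3.111, 0.013], np.float64(0.07)) ([553.856, 1.484, 0.029], np.float64(0.075)) ([553.256, 2.738, 0.029], np.float64(0.079))Traceback (most recent call last):
  File "e.py", line 17, in <module>
    b,t=sp("board",0)[0],sp("tongue",3)[0];d=b-t
        ~~~~~~~~~~~~~^^^
IndexError: list index out of range

real	0m17.480s
user	0m9.282s
sys	0m5.778s
```

```bash
sed -i 's/^b,t=sp.*$/q=[ray(pt,a,0)[:2] for a in ([201.1,250.2],[205.4,281.8])];b=q[0];d=q[0]-q[1]/1/; s/sp("tray",0)\[0\]/ray(pt,[499.3,215.2],0)[:2]/' e.py
sed -i '/^g,u=/,/^for c,m/{/^def two/,/^    print(l/!d}' e.py
sed -i 's/sp(l,0)\[0\]/ray(pt,{"bearing":[248.8,165.5],"coupling":[355,110.5],"flange":[399,131.5]}[l],0)[:2]/; s/for c in sp("ball1",0)/for c in [ray(pt,a,0)[:2] for a in ([408.5,193.3],[425,224],[442,260])]/; s/,yb)/,.1)/' e.py
python3 e.py
```

```text
board ([416.991, 350.458, 0.096], np.float64(0.016))
tray ([488.622, -414.041, 0.082], np.float64(0.042)) ([489.399, -417.352, 0.078], np.float64(0.015)) ([488.984, -416.395, 0.074], np.float64(0.038))
ball1 ([547.609, -191.961], np.float64(0.04)) ([547.362, -195.153], np.float64(0.06)) ([547.983, -192.986], np.float64(0.071))
ball1 ([547.584, -192.154], np.float64(0.039)) ([471.256, -231.633], np.float64(0.061)) ([471.493, -231.264], np.float64(1.039))
ball1 ([384.753, -269.568], np.float64(0.037)) ([385.455, -272.407], np.float64(0.035)) ([385.291, -270.792], np.float64(0.067))
bearing ([648.866, 237.828], np.float64(0.329)) ([649.147, 234.66], np.float64(0.123)) ([649.049, 236.997], np.float64(0.238))
coupling ([770.229, -57.539], np.float64(0.125)) ([769.305, -60.784], np.float64(0.039)) ([770.046, -58.681], np.float64(0.093))
flange ([717.574, -174.222], np.float64(0.074)) ([720.577, -178.122], np.float64(0.133)) ([719.712, -175.807], np.float64(0.139))sed: -e expression #1, char 93: unknown option to 's'
```

```bash
cat >> h.py <<'E'
def pose(g,yaw,tilt=None):
    best=None
    for k in(0,np.pi,-np.pi):
        q=down(yaw+k);P=[g[0],g[1],g[2]+164];j=manip.inverse_kinematics(P,q)
        if j is None: continue
        c=np.abs(np.array(j)-manip.get_state()["joints"]).sum()+(5 if abs(j[5])>2.6 else 0)
        if best is None or c<best[0]: best=(c,P,q)
    return best[1],best[2]
def go(g,yaw): manip.move_to(*pose(g,yaw))
def line(g,speed=150,uf=None):
    return manip.servo_line([g[0],g[1],g[2]+164],speed=speed,until_force=uf)
def gp():
    s=manip.get_state();r=R.from_quat(s["eef_rot"]);return np.array(s["tcp_pos"])+r.apply([0,0,164])
def rot(yaw): return np.array([[np.cos(yaw),-np.sin(yaw)],[np.sin(yaw),np.cos(yaw)]])
BAY=(537.2,55.2,.11);TRAY=(489,-415.7,.078)
def loc(F,x,y): return np.array(F[:2])+rot(F[2])@[x,y]
E
cat > cart.py <<'E'
from h import *
def carton(c,yaw,tx):
    go([*c,200],yaw+np.pi/2); manip.set_gripper(80)
    line([*c,80]);print("down",line([*c,36],60,8))
    manip.set_gripper(0,25);print("w",manip.get_state()["gripper_width"])
    line([*c,230]);
    t=loc(TRAY,tx,0);go([*t,230],TRAY[2])
    print("w",manip.get_state()["gripper_width"],"t",manip.get_state()["time_s"])
    line([*t,50],150);print("place",line([*t,35],30,5),gp())
    manip.set_gripper(70);line([*t,200],200)
carton((531.4,109.2),.085,52)
p=manip.camera("top");cv2.imwrite("pics/c1.png",cv2.resize(p["frame"][60:360,130:580,::-1],None,fx=1.5,fy=1.5))
carton((553.5,2.2),.02,-52)
print(manip.get_state()["time_s"])
go([480,250,260],.1)
p=manip.camera("top");cv2.imwrite("pics/c2.png",cv2.resize(p["frame"][60:360,130:580,::-1],None,fx=1.5,fy=1.5))
print(manip.get_state()["time_s"])
E
python3 cart.py
```

```text
down False
w 54.79581548041959
w 55.28473907775521 t 11.4417
place True [ 540.77819722 -411.63507769   37.08229829]
down False
w 54.420497898758974
w 54.73058792246024 t 22.3917
place True [ 437.1433835  -419.74465855   37.1234208 ]
25.7667
28.2083
```

View pics/c2.png

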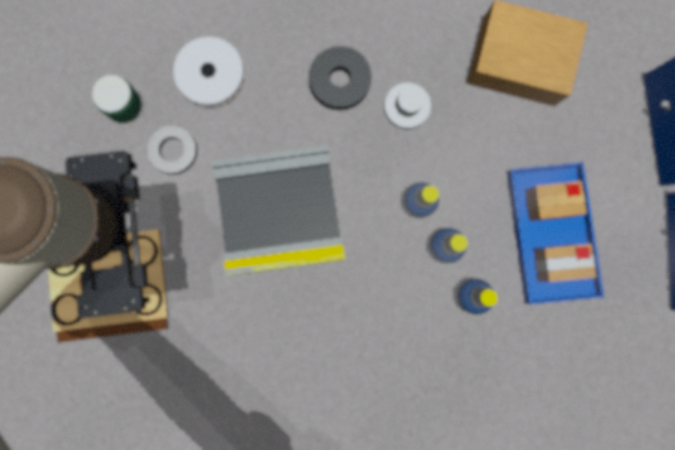

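```bash
cat >> h.py <<'E'
def brd(bx,by,tip,zt,th,k,dg,F=BAY):
    """TCP pose putting the board tongue's lower tip edge at bay x=tip, world z=zt, tilt th; dg = grasp point in board frame"""
    Rb=R.from_euler("z",F[2]+bx)*R.from_euler("y",-th)
    o=np.array([*loc(F,tip,by),zt])+Rb.apply([85,0,0])
    return o+Rb.apply(np.array(dg)+[0,0,164]),(Rb*R.from_euler("z",k)*R.from_euler("x",np.pi)).as_quat()
DG=[10,0,38]
E
cat > b1.py <<'E'
from h import *
B=(417,349.4,.096);h=loc(B,10,0)
manip.set_gripper(60)
go([*h,140],B[2]);line([*h,75]);print("down",line([*h,38],60,8),gp())
manip.set_gripper(0,60);s=manip.get_state();print("w",s["gripper_width"],s["joints"])
yaw=R.from_quat(s["eef_rot"]).as_euler("zyx")[0] if 0 else 2*np.arctan2(s["eef_rot"][1],s["eef_rot"][0])
k=np.round((yaw-B[2])/np.pi)*np.pi;print("yaw",yaw,"k",k);open("k","w").write(str(k))
line([*h,120],100);
P,q=brd(0,0,-60,75,np.radians(10),k,DG)
manip.servo_line(P,q,speed=120)
s=manip.get_state();print("w",s["gripper_width"],s["time_s"],s["contact_force"],s["joints"])
for n in("top","side"):
    p=manip.camera(n);cv2.imwrite(f"pics/b_{n}.png",p["frame"][:,:,::-1])
a=cv2.imread("pics/b_top.png")[60:360,150:450];b=cv2.imread("pics/b_side.png")[80:320,150:500]
cv2.imwrite("pics/b1.png",np.hstack([cv2.resize(a,(400,400)),cv2.resize(b,(400,400*240//350)) if 0 else cv2.resize(b,(400,400))]))
E
python3 b1.py
```

```text
down False [427.05627829 350.48669586  37.93107947]
w 15.776372847270219 [ 9.80669058e-01  4.94311967e-01 -4.10138601e-01  9.83715476e-05
 -6.66061070e-01 -8.84687943e-01]
yaw 3.2376511060196016 k 3.141592653589793
w 15.500454306323618 35.3333 [ 1.01501855  0.30655631 -3.80647943] [ 0.41567349  0.32278385 -0.44712551  0.08793768 -0.63611521 -0.37155125]
```

View pics/b1.png

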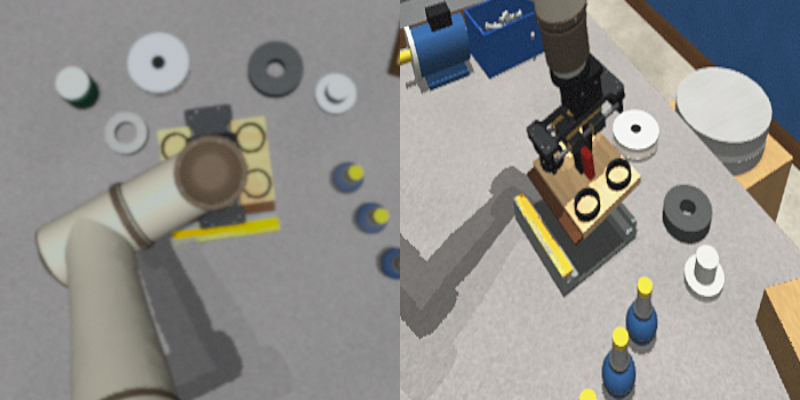

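The board is held with its far edge raised, above and ahead of the yellow lip at (225,228). Next I check the cup projections, then insert by touch.

```bash
cat > b2.py <<'E'
from h import *
k=float(open("k").read())
s=manip.get_state();rt=R.from_quat(s["eef_rot"]);Rb=rt*R.from_euler("x",np.pi).inv()*R.from_euler("z",-k)
o=gp()-Rb.apply(DG)
C=[o+Rb.apply([x,y,18.4]) for x in(51,-31) for y in(66,-66)]
print("w",s["gripper_width"],"o",o,Rb.as_euler("zyx"))
for n in("top","side"):
    p=manip.camera(n);sp=[d["at"] for d in manip.spot_point(p,"cup1") if d["conf"]>.4]
    for c in C:
        q=proj(p,[c])[0]
        for a in sp:
            if np.hypot(*(np.array(a)-q))<14: print(n,np.round(rot(-BAY[2])@(ray(p,a,c[2])-c)[:2],1))
    for l,z,w in(("groove",30.5,loc(BAY,-72.5,0)),("upstand",38,loc(BAY,87.5,0))):
        for d in manip.spot_point(p,l):
            if d["conf"]>.4: print(n,l,np.round(rot(-BAY[2])@(ray(p,d["at"],z)[:2]-w),1),round(d["conf"],2))
E
python3 b2.py
```

```text
w 15.866120072947655 o [560.70565258  58.05539938  89.74239506] [ 0.11210866 -0.17338337  0.01941274]
top [-0.5 -6.4]
top [-1.   3.9]
top groove [8.1 3.9] 0.65
side [ 6.  -9.5]
side [10.2 13.9]
side [ 5.9 -2.2]
side groove [-4.4 -8. ] 0.85
side groove [170.5  -7.5] 0.57
side upstand [ 9.3 -7.8] 0.82
side upstand [ 25.5 124.8] 0.61
```

```bash
cat > b3.py <<'E'
from h import *
k=float(open("k").read());th=np.radians(10)
def to(tip,z,t,speed=60,uf=None,by=0):
    P,q=brd(0,by,tip,z,t,k,DG);return manip.servo_line(P,q,speed=speed,until_force=uf)
def cur():
    s=manip.get_state();Rb=R.from_quat(s["eef_rot"])*R.from_euler("x",np.pi).inv()*R.from_euler("z",-k)
    t=gp()-Rb.apply(DG)+Rb.apply([-85,0,0]);l=rot(-BAY[2])@(t[:2]-BAY[:2]);return np.round([*l,t[2],*np.degrees(Rb.as_euler("zyx"))],2)
to(-64,40,th);manip.hold(.3);print(cur())
print("floor",to(-64,18,th,15,6),cur(),manip.get_state()["contact_force"])
z0=cur()[2];zc=z0+2.0
to(-64,zc,th,15);manip.hold(.3);print(cur())
print("wall",to(-94,zc,th,20,10),cur(),manip.get_state()["contact_force"])
s=manip.get_state();print("w",s["gripper_width"],s["time_s"])
p=manip.camera("side");cv2.imwrite("pics/b3.png",cv2.resize(p["frame"][130:280,200:400,::-1],None,fx=3,fy=3,interpolation=cv2.INTER_CUBIC))
open("zw","w").write(f"{z0} {cur()[0]}")
E
python3 b3.py
```

```text
[-6.376e+01  5.000e-02  4.031e+01  6.400e+00 -9.980e+00  1.130e+00]
floor True [-63.81  -0.11  23.46   6.43  -9.92   1.06] [-0.45248478  0.06783258  4.66333264]
[-6.416e+01 -5.000e-02  2.528e+01  6.390e+00 -9.920e+00  1.100e+00]
wall True [-85.66   0.93  26.15   6.58 -10.51   1.33] [ 2.75104794 -0.25422895 -1.21135681]
w 15.705216021323114 39.825
```

View pics/b3.png

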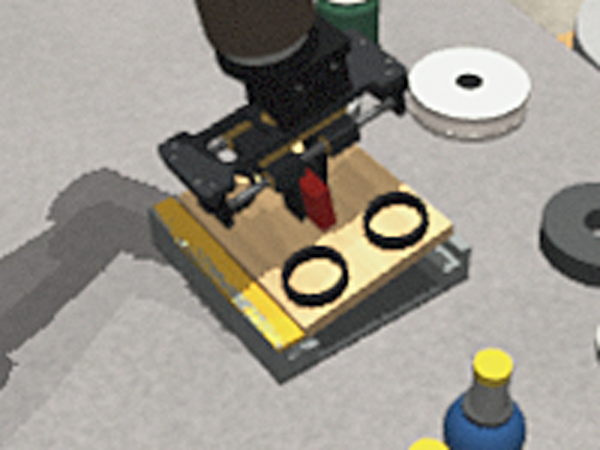

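```bash
cat > b4.py <<'E'
exec(open("b3.py").read().split("to(-64,40")[0])
z0,xw=map(float,open("zw").read().split())
tx=-84.7
to(tx,z0+1.2,th,15);manip.hold(.2);print(cur())
for t in(8,6,4,2.5):
    h=to(tx,z0+1.2,np.radians(t),20,15);manip.hold(.1);print(t,h,cur(),np.round(manip.get_state()["contact_force"],1))
    if h: break
else:
    for t in(1.2,0):
        h=to(tx,z0+.8,np.radians(t),20,12);manip.hold(.1);print(t,h,cur(),np.round(manip.get_state()["contact_force"],1))
    print("seat",to(tx,z0-4,0,8,10),cur(),np.round(manip.get_state()["contact_force"],1))
s=manip.get_state();print("w",s["gripper_width"],s["time_s"])
p=manip.camera("side");cv2.imwrite("pics/b4.png",cv2.resize(p["frame"][130:280,200:400,::-1],None,fx=3,fy=3,interpolation=cv2.INTER_CUBIC))
E
python3 b4.py
```

```text
[-85.42  -0.21  24.39   6.38  -9.86   1.08]
8 False [-8.494e+01 -8.000e-02  2.459e+01  6.360e+00 -7.930e+00  8.800e-01] [ 0.2  0.3 -4.2]
6 False [-8.487e+01 -4.000e-02  2.460e+01  6.330e+00 -5.950e+00  6.600e-01] [-0.1 -0.4 -3. ]
4 False [-8.486e+01 -4.000e-02  2.460e+01  6.310e+00 -3.960e+00  4.400e-01] [ 0.4  0.4 -3.5]
2.5 False [-8.479e+01 -1.000e-02  2.459e+01  6.300e+00 -2.470e+00  2.700e-01] [ 0.3  0.6 -3.2]
1.2 False [-8.478e+01 -3.000e-02  2.419e+01  6.300e+00 -1.180e+00  1.300e-01] [ 0.  -0.3 -3.7]
0 False [-8.470e+01 -1.000e-02  2.421e+01  6.300e+00  0.000e+00  0.000e+00] [-0.4  0.8 -3.5]
seat True [-8.477e+01 -4.000e-02  2.405e+01  6.330e+00  1.000e-02 -2.000e-02] [-0.4  0.3  4.7]
w 15.67526622096423 44.2667
```

View pics/b4.png

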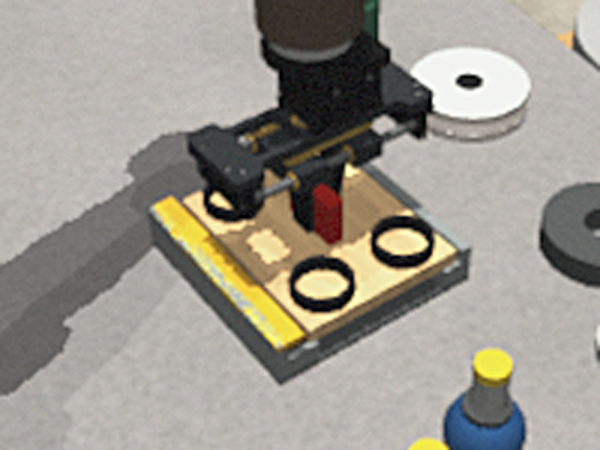

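```bash
cat > b5.py <<'E'
from h import *
manip.set_gripper(45);g=gp();line([g[0],g[1],180],120)
go([350,330,260],0.6)
pt,ps=manip.camera("top"),manip.camera("side")
for p,n in((pt,"top"),(ps,"side")): cv2.imwrite(f"pics/b5{n}.png",p["frame"][:,:,::-1])
c=loc(BAY,0,0);V=[]
for p,n in((pt,"top"),(ps,"side")):
    m=best(p,"board",c,38)
    if m is not None: V.append((p,m,N0));v,f=fit(V[-1:],"board",[*c,.11],24);print(n,"board",np.round(v,3),rot(-BAY[2])@(v[:2]-BAY[:2]),f)
    b=best(p,"bay",c,20)
    sp=[(np.round(ray(p,d["at"],42.4)[:2],1).tolist(),round(d["conf"],2)) for d in manip.spot_point(p,"cup1")];print(n,sp)
    for d in manip.masks_of(p,"ball1"):
        if d["conf"]<.4: continue
        w=ray(p,d["at"],40)[:2];v,f=fit([(p,d["pixels"],N0)],"ball1",[*w,0],0,False);print(n,"ball",np.round(v,1),round(f,3),round(d["conf"],2))
print(manip.get_state()["time_s"])
a=pt["frame"][60:360,150:570,::-1];cv2.imwrite("pics/b5.png",cv2.resize(a,None,fx=1.9,fy=1.9,interpolation=cv2.INTER_CUBIC))
E
python3 b5.py
```

```text
top board [5.39902e+02 5.60940e+01 1.11000e-01] [2.78380848 0.59167683] 0.10211401005228196
top [([595.8, -8.0], 0.94), ([507.7, -12.3], 0.76), ([585.4, 124.3], 0.66), ([491.6, 118.6], 0.55), ([552.4, 50.9], 0.19)]
top ball [ 384.9 -269.6] 0.034 0.96
top ball [ 470.4 -228.9] 0.122 0.61
top ball [ 548.1 -187.6] 0.082 0.6
side board [5.40137e+02 5.28960e+01 1.18000e-01] [ 2.6663562  -2.61292486] 0.16246449211480066
side [([597.8, -2.0], 0.96), ([508.5, -16.5], 0.82), ([581.6, 130.3], 0.72), ([500.5, 109.7], 0.71), ([741.9, -86.0], 0.42)]
side ball [ 470.9 -230.7] 0.057 0.94
side ball [ 548.7 -190.8] 0.064 0.94
side ball [ 384.2 -272.5] 0.062 0.77
48.0583
```

View pics/b5.png

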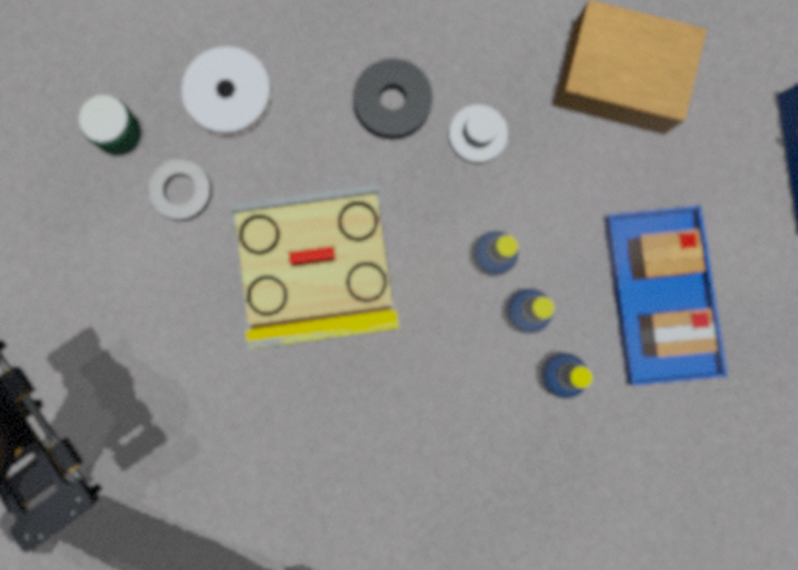

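The board is seated under the lip and flat inside the upstand. Now I measure the cups and balls by color and both cameras, relative to each other.

```bash
cat >> h.py <<'E'
M["cup"]=[cyl(27,14,28)];M["cap"]=[cyl(13,88,104)]
CUPS={1:(51,66),2:(-31,66),3:(51,-66),4:(-31,-66)}
def blob(mask,q,tol=20,amin=25):
    n,l,st,ce=cv2.connectedComponentsWithStats(mask.astype(np.uint8),connectivity=8)
    c=[(np.hypot(*(ce[i]-q)),i) for i in range(1,n) if st[i,4]>=amin]
    return (l==min(c)[1]) if c and min(c)[0]<tol else None
def hull(m):
    c=cv2.findContours(m.astype(np.uint8),cv2.RETR_EXTERNAL,cv2.CHAIN_APPROX_NONE)[0]
    im=np.zeros(m.shape,np.uint8);cv2.fillConvexPoly(im,cv2.convexHull(np.vstack(c)),1);return im>0
def cups(p,b):
    v=p["frame"].max(2)<85;r={}
    for i,c in CUPS.items():
        w=loc(b,*c);m=blob(v,proj(p,[[*w,45]])[0],12,40)
        if m is not None: x,f=fit([(p,hull(m),N0)],"cup",[*w,0],24,False);r[i]=(np.round(x,1),round(f,2))
    return r
def caps(p,z=0):
    h=cv2.cvtColor(p["frame"],cv2.COLOR_RGB2HSV);m=cv2.inRange(h,(24,150,90),(34,255,255))
    n,l,st,ce=cv2.connectedComponentsWithStats(m,connectivity=8);r=[]
    for i in range(1,n):
        if 30<st[i,4]<500 and max(st[i,2],st[i,3])<30:
            w=ray(p,ce[i],z+99);x,f=fit([(p,l==i,N0)],"cap",[w[0],w[1],0],z,False);r.append((np.round(x,1),round(f,2)))
    return r
def balls(p):
    r=[]
    for d in manip.masks_of(p,"ball1"):
        if d["conf"]<.3: continue
        w=ray(p,d["at"],40)[:2];v,f=fit([(p,d["pixels"],N0)],"ball1",[*w,0],0,False);r.append((np.round(v,1),round(f,2)))
    return r
BRD=(*loc(BAY,.23,0),.1105)
E
python3 - <<'E'
from h import *
for n in("top","side"):
    p=manip.camera(n)
    for i,(x,f) in cups(p,BRD).items(): print(n,i,x,f,np.round(rot(-BRD[2])@(x-loc(BRD,*CUPS[i])),1))
    print(n,"caps",*caps(p));print(n,"balls",*balls(p))
E
```

```text
top caps (array([ 549.3, -187.2]), np.float64(0.52)) (array([ 471.2, -229.5]), np.float64(0.58)) (array([ 402.6, -700.7]), np.float64(0.75)) (array([ 385.5, -270.8]), np.float64(0.31))
top balls (array([ 548.6, -187. ]), np.float64(0.05)) (array([ 470.7, -228.3]), np.float64(0.04)) (array([533.5,  69.8]), np.float64(0.91))
side 1 [578.7 120.8] 0.34 [-2.7 -5.4]
side 2 [500.1 116.1] 0.16 [ 0.6 -1.4]
side 3 [596.7  -5.1] 0.16 [ 1.3 -0.5]
side 4 [514.8 -15.2] 0.16 [ 0.7 -1.5]
side caps (array([314.2, 608.8]), np.float64(0.4)) (array([ 554. , -186.1]), np.float64(0.46)) (array([ 474.8, -227.1]), np.float64(0.4)) (array([ 387.5, -269.4]), np.float64(0.35))
side balls (array([ 548.6, -190.1]), np.float64(0.06)) (array([ 471. , -230.7]), np.float64(0.11))
```

```bash
cat > place.py <<'E'
from h import *
import sys
def pick_place(b,cup,dx=(0,0)):
    y=BRD[2];t=loc(BRD,*CUPS[cup])+dx
    manip.set_gripper(55)
    go([*b,200],y);line([*b,125],150);print("down",line([*b,82],60,8),np.round(gp(),1))
    manip.set_gripper(0,45);print("w",manip.get_state()["gripper_width"])
    line([*b,175],120);line([*t,175],130);manip.hold(.3)
    s=manip.get_state();print("w",s["gripper_width"],s["time_s"],np.round(gp(),1))
    line([*t,134],80);manip.hold(.2)
    print("seat",line([*t,120],12,4),np.round(gp(),2),np.round(manip.get_state()["contact_force"],1))
    print("w",manip.get_state()["gripper_width"])
    manip.set_gripper(50);g=gp();line([g[0],g[1],210],120)
def look(tag):
    for n in("top","side"):
        p=manip.camera(n);print(n,"balls",*balls(p))
        for c in CUPS:
            w=loc(BRD,*CUPS[c])
            m=best(p,"ball1",w,85,18)
            if m is not None: print(n,"cup",c,fit([(p,m,N0)],"ball1",[*w,0],42.4,False),np.round(w,1))
        cv2.imwrite(f"pics/{tag}{n}.png",p["frame"][:,:,::-1])
    a=cv2.imread(f"pics/{tag}top.png")[100:300,210:510];b=cv2.imread(f"pics/{tag}side.png")[120:370,200:500]
    cv2.imwrite(f"pics/{tag}.png",np.hstack([cv2.resize(a,(390,400)),cv2.resize(b,(390,400))]));print(manip.get_state()["time_s"])
E
python3 - <<'E'
from place import *
pick_place((548.6,-188.6),1)
go([380,330,260],.6)
look("p1")
E
```

```text
down False [ 548.9 -188.7   82.2]
w 25.28194485980987
w 25.245089462433903 56.75 [580.8 126.3 175. ]
seat True [580.7  126.12 124.21] [-0.4 -1.2  3.9]
w 25.142603806366996
top balls (array([ 470.4, -229.3]), np.float64(0.05)) (array([ 384.4, -270. ]), np.float64(0.06)) (array([586.5, 132. ]), np.float64(0.08))
top cup 1 (array([579.70296685, 127.29558401]), np.float64(0.04158016147635525)) [580.8 126.4]
side balls (array([605.8, 171.5]), np.float64(0.08)) (array([ 385.2, -272.9]), np.float64(0.05)) (array([ 470.5, -231.8]), np.float64(0.07)) (array([ 534.1, -426. ]), np.float64(0.43))
side cup 1 (array([580.69759254, 123.53023923]), np.float64(0.17039664098487625)) [580.8 126.4]
61.75
```

View pics/p1.png

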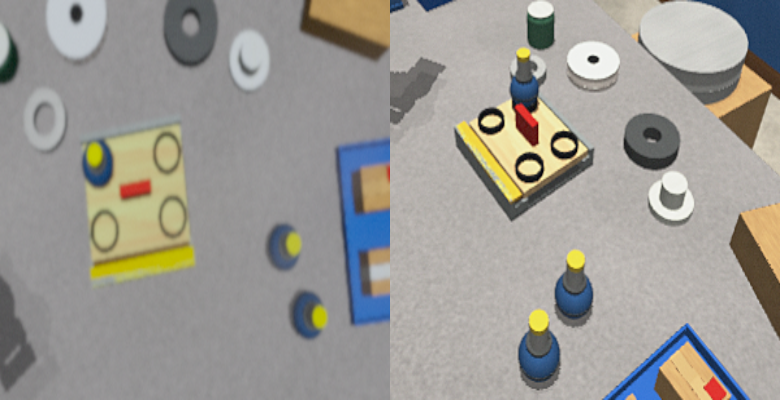

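The first ball stands upright in cup 1 and nothing else has shifted. The other two balls are next, each re-measured before picking.

```bash
python3 - <<'E'
from place import *
pick_place((470.5,-230.5),3)
g=gp();go([560,120,300],BRD[2])
m=[]
for n in("top","side"):
    p=manip.camera(n);r=[v for v,f in balls(p) if np.hypot(v[0]-384.8,v[1]+271.4)<70 and f<.15];print(n,r);m+=r[:1]
if len(m)==2 and np.hypot(*(m[0]-m[1]))<8: pick_place(np.mean(m,0),4);go([380,330,260],.6)
look("p2")
E
```

```text
down False [ 470.8 -230.6   82.1]
w 24.98340465296805
w 24.921192566329555 69.725 [595.3  -4.9 175. ]
seat True [595.35  -5.11 124.66] [ 0.4 -2.1  3.2]
w 24.980927378296332
top [array([ 385. , -270.3])]
side [array([ 385.2, -272. ])]
down False [ 385.4 -271.3   82.1]
w 25.261423105736277
w 24.988649650714066 81.625 [513.9 -13.9 175.1]
seat True [513.89 -13.97 124.11] [0.3 0.  3.9]
w 24.932974936116366
top balls (array([585.2, 130.1]), np.float64(0.1)) (array([516. , -14.4]), np.float64(0.05)) (array([601.3,  -5.4]), np.float64(0.07))
top cup 1 (array([578.88742475, 126.12131584]), np.float64(0.04929395626563382)) [580.8 126.4]
top cup 3 (array([594.06702502,  -4.17739614]), np.float64(0.03507717980809345)) [595.4  -4.7]
top cup 4 (array([512.01782308, -12.80642511]), np.float64(0.0521312872975277)) [513.9 -13.8]
side balls (array([603.9, 171.8]), np.float64(0.11)) (array([533.5,  21. ]), np.float64(0.07))
side cup 1 (array([579.1224678 , 122.73966325]), np.float64(0.06739659367396593)) [580.8 126.4]
side cup 4 (array([512.39605812, -16.83752839]), np.float64(0.08741577126206519)) [513.9 -13.8]
86.9083
```

View pics/p2.png

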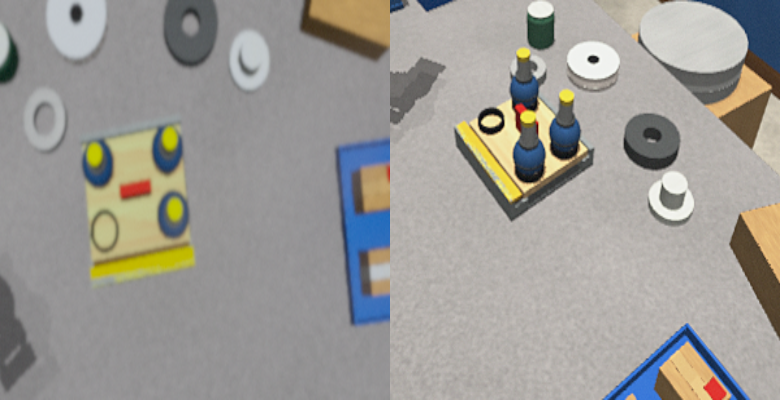

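All three are in cups and look upright. As a last check I'll fit the tilt, compare the bystanders with the first picture, and scan the full top frame for a fourth ball.

```bash
python3 - <<'E'
from h import *
pt,ps=manip.camera("top"),manip.camera("side")
for c in(1,3,4):
    w=loc(BRD,*CUPS[c])
    for p,n in((pt,"top"),(ps,"side")):
        m=best(p,"ball1",w,85,22)
        if m is None: print(c,n,"none");continue
        def cost(v):
            T=R.from_euler("xy",v[2:]/30*1.0);T=T.as_matrix();ctr=np.array([v[0],v[1],72.4])
            r=render(p,[q-[0,0,30] for q in M["ball1"]],(T,ctr));return np.abs(r-m).sum()/m.sum()
        v0=np.array([*w,0,0.]);r=minimize(cost,v0,method="Nelder-Mead",options=dict(initial_simplex=np.vstack([v0]+[v0+4*np.eye(4)[i] for i in range(4)]),maxfev=200))
        print(c,n,np.round(r.x[:2]-w,1),"tilt deg",np.round(np.degrees(r.x[2:]/30),1),round(r.fun,3))
for n,p in(("top",pt),("side",ps)):
    a=cv2.imread(f"pics/{n}0.png");
    for l,w,r,h in(("bearing",(649,236.5),42,22),("coupling",(770,-59),55,28),("flange",(719,-176),40,50)):
        q=proj(p,[[*w,h/2]])[0].astype(int);k=24;s=np.s_[q[1]-k:q[1]+k,q[0]-k:q[0]+k]
        g=lambda i:np.float64(cv2.cvtColor(i,cv2.COLOR_BGR2GRAY)[s])
        print(n,l,"shift px",np.round(cv2.phaseCorrelate(g(a),g(np.ascontiguousarray(p["frame"][:,:,::-1])))[0],2))
cv2.imwrite("pics/fin.png",pt["frame"][:,:,::-1])
E
```

```text
1 top [0.1 1.7] tilt deg [ 3.5 -2.5] 0.083
1 side [-0. -1.] tilt deg [ 1.9 -1. ] 0.064
3 top [-1.5  0.5] tilt deg [ 4.  -0.6] 0.06
3 side [-0.4 -1.5] tilt deg [ 4.1 -2. ] 0.061
4 top [-0.3  0.8] tilt deg [6.  1.5] 0.05
4 side [-1.8 -3. ] tilt deg [ 1.8 -0.8] 0.055
top bearing shift px [-0.   -0.05]
top coupling shift px [0.15 0.05]
top flange shift px [ 0.05 -0.03]
side bearing shift px [-0.34 -0.34]
side coupling shift px [0.02 0.03]
side flange shift px [0.04 0.  ]
```

View pics/fin.png

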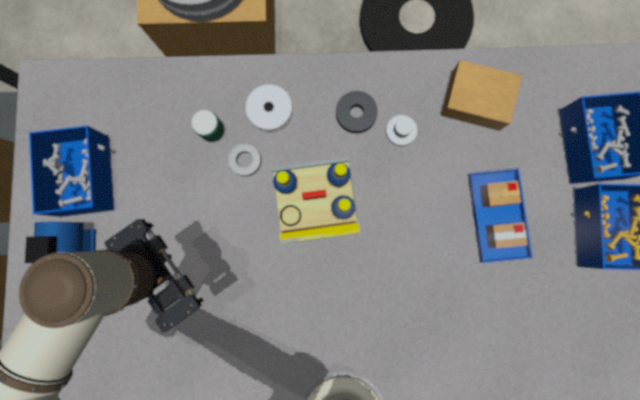

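```bash
python3 -c "
from rig import manip
manip.hold(.5);print(manip.get_state()['time_s'],manip.get_state()['contact_force']);manip.finish_job()"
```

```text
87.8083 [ 0.35586339  1.03257051 -0.62291962]
the job is handed in; nothing more can be done
```

The whole job is done and handed in after 88 s of robot time, with the gripper empty and clear of everything.

- **Cartons:** both stand side by side in the blue tray, long sides along the tray's y.
- **Board:** I put the tongue in at about 10°, found the groove floor and back wall by touch, then lowered the board flat inside the upstand. It landed within about 0.3 mm of home by the robot's own readings. The board-outline fit read about 2.7 mm off in x. I put that down to the tongue being hidden under the lip, because the side camera's cup fits showed only about 1 mm.
- **Accumulators:** only three were on the bench, and they are now in cups 1, 3 and 4. Both cameras place them within about 3 mm of the cup axes.
- **Lean:** the fits gave leans of about 2 to 6°, all mainly towards −y. The cameras disagree by up to about 4° on one ball and by about 2–3 mm in y, so part of the lean may be calibration error. I judged the balls upright and left them alone.
- **Bystanders:** the bearing ring, coupling ring and flange moved less than 0.5 pixel in both cameras compared with the first pictures.
- **Other signs:** one ball read about 4–5 mm from its first position before I picked it, so I used the new reading. I saw no sign of the grip slackening.

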